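# Lock a foil carrier's clamp ring with its push-in plungers in cross order

### The job

Lock the clamp ring of the copper-foil carrier evenly: with a fingertip, press its four white plungers slowly and gently down until each is fully home, in cross order - first the one by the yellow tape tab, then the one straight across the ring from it, then the one a quarter turn clockwise from the tab (seen from above), and last the remaining one. Do not touch the copper foil, do not lift, tilt or shift the carrier, and leave the other things on the bench where they are.

Things in the scene. Friction and masses are not known exactly. Their poses are not given: they have to be found in the camera images.
- foil_frame: the carrier: loose round assembly, 1.1 to 1.8 kg, flat on the bench, 270 mm across; it slides if pushed. Dark clamp ring (radius 88 to 130 mm, upper face 16 mm above the bench, screw heads 2.5 mm) on an aluminium plate 8 mm thick. Origin: centre of the underside. z up, x from the centre to the plunger by the tab: yellow tape 20 mm wide, flat, sticking out 29 mm past the ring. Any yaw
- foil: the delicate copper foil inside the clamp ring, a disc of radius 87 mm, its face 9.5 mm above the bench (6.5 mm below the ring's upper face); not to be touched. Origin: centre of its underside
- plunger_tab_top (a point): centre of the top of the first plunger, by the tab. All four are alike: white round knob 21 mm across, 109 mm from the carrier's centre, with a flat soft cap 19 mm across. Top 39 mm above the bench when out (starts up to 2 mm pushed in), 31 mm when home. 5 N pushes it straight down to a stop; it stays where left. The cap gives 1 mm per 3.5 N and springs back; past 6 mm it is hard
- plunger_opposite_top (a point): centre of the top face of the plunger straight across the ring from the tab (carrier's -x side; second to press)
- plunger_clockwise_top (a point): centre of the top face of the plunger a quarter turn clockwise from the tab seen from above (carrier's -y side; third to press)
- plunger_last_top (a point): centre of the top face of the remaining plunger (carrier's +y side; fourth to press)
- plunger_tab (a joint): how far the first plunger is pushed in, m: 0 fully out, 0.008 fully home
- plunger_opposite (a joint): how far the second plunger is pushed in, m: 0 fully out, 0.008 fully home
- plunger_clockwise (a joint): how far the third plunger is pushed in, m: 0 fully out, 0.008 fully home
- plunger_last (a joint): how far the fourth plunger is pushed in, m: 0 fully out, 0.008 fully home
- loupe: black eye loupe standing upright beside the carrier, 36 mm across, 36 mm high, loose. Origin: centre of its underside
- driver: driver with a blue handle lying beside the carrier, 190 mm long, handle 24 mm thick, loose. Lies along its x axis, blade to +x. Origin: on the bench under the handle's front part, 85 mm from the handle's end and 105 mm from the blade's tip
- tape_roll: roll of yellow tape lying flat on the left of the bench, 84 mm across, 19 mm high, loose. Origin: centre of its underside
- wash_bottle: white wash bottle with a red cap, 68 mm across, 170 mm high, standing on the right of the bench, loose. Origin: centre of its underside
- mouse: black computer mouse, 105 x 58 x 32 mm, loose, on the right of the bench. Origin: centre of its underside

How it is judged:
By the outcome, as a careful person would: the job done as asked, in the order asked, and still so for the second after the job is handed in, with the robot touching nothing.
It also fails if it takes over 45 s, if anything falls off the work surface, if the arm or the gripper's body presses on something with over 40 N, if the wrist force passes 120 N, or if a joint passes its speed limit or range.

### The arm

A 6-joint arm with a two-finger parallel gripper is mounted at the origin on the work surface. World frame = base frame: x ahead of the robot, y to its left, z up, the work surface at z = 0. Lengths are in m, angles in rad, forces in N, time in s.
With the tool pointing down it reaches from about 0.25 to 0.775 m from the base axis. Payload 4 kg.
Tool frame: the origin (TCP) lies between the finger pads; the fingertips stand 25 mm ahead of it and the grasp point (between the pads) lies 6 mm ahead of it (robot.tip_reach is the distance from the TCP to the fingertips, in m); z points along the fingers, y is the line along which they close (so a half turn about z gives the same grasp; the last joint's range is limited). The gripper opens to 94 mm and grips with 3 to 60 N. Pads are 16 mm wide; open, the fingers measure 119 mm over their backs; the gripper's body (75 mm by 177 mm) begins 78 mm behind the grasp point.
Start: joints at [1.028, 0.087, 1.371, -0, 1.684, -0.103], TCP at [0.234, 0.498, 0.231] pointing down, gripper open.
Joint ranges: [-3.1, 3.1], [-0.76, 2.03], [0.27, 2.55], [-1.08, 4.22], [0.17, 2.65], [-2.57, 2.57]. Speed limits (rad/s): [2.79, 2.79, 3.14, 3.14, 3.14, 3.14].

### API

Orientations are given as [roll, pitch, yaw] about the fixed x, y, z axes, in that order (R = Rz(yaw) Ry(pitch) Rx(roll)).
In Python, from bench import sensors, snapshot, camera_info, ticket, robot gives the robot as it stands.
- The arm moves only by the tool arm_command, never from a script. Its argument "plan" is a list of rows, each an object with "grip": the closure, from -1 (fully open) to 1 (shut); "slide": the shift along the tool's x, y, z normalised to -1 to 1, where 1 is 500 mm, a list of three; "spin": the turn about the tool's z normalised to -1 to 1, where 1 is 5 degrees. A call has 1 to 10 rows; each row shifts and turns the commanded pose from where the row before left it, along the tool's axes as they then stand; what a row does not reach is not made up. A row lasts 1/8 s, in which the tool goes at most 62.5 mm and 10.7 degrees, less where a joint would pass 70% of its speed; a pose out of reach is approached as far as the arm can. A call with a number of a shift or a turn outside -1 to 1 is refused whole. A call with a gripper value outside its range is refused whole. The fingers move at their own pace and stop on an object; the grip force is fixed at half the most. Time passes only in rows, so rows that do not move let the fingers close. It gives the time, the measured TCP pose, the force, the opening and the grip force at its end, in the units of the state.
- sensors.get_obs(): the state, without advancing time (a new reading comes with each control period).
- snapshot(name): name is "scene" or "top" or "wrist"; returns the picture (480x640x3 uint8, red, green, blue); there is no depth.
- camera_info(name): a dict with "fx", "fy", "cx", "cy" (pixels), "k1" (the pictures are not rectified: a ray, as slopes to the right and down, at radius r is drawn at 1 + k1 r^2 times it, then the intrinsics apply), "position" and "rotation" of the camera in the world. Camera axes: x right, y up, looking along -z (the intrinsics and any distortion apply to the point x, -y, -z); pixel columns grow to the right and rows downward; lengths in m; the calibration is good to about 2 mm. A picture is of the moment at which its call begins: read the wrist's pose just before it. camera_info takes no time and is no camera call; for the wrist camera it gives the pose at the moment of the call.
- ticket.close_job(): hands the job in; it is judged then, once.
The state is a dict: "time": time; "joint_positions": joint angles; "qvel": joint speeds; "joint_torque": joint torques, N m; "tool_pos": TCP position; "ee_rot": TCP orientation; "wrist_force": force on the tool from outside, world axes, zero at the start; "wrist_torque": the same for the moment, N m; "width": finger opening in m; "finger_force": force on a finger pad.
Only numpy, scipy, OpenCV 4.12 (cv2) and the standard library are available. Lean on these libraries where they do the work, as an engineer would, in place of code of your own. Each camera call takes 0.05 s, during which the arm holds its last target. There are 200 camera calls.

## Working session

There is one attempt and no reset: what is moved stays moved. The work goes in short steps, Python scripts to look and compute and a tool call to move; the robot and the scene stay as the last step left them, time stands still between calls to the robot, and variables do not carry over. Pictures are saved under pics/ and viewed, at most 10 in all, crops included, and the job is handed in when it is done.

Besides the shell and the picture viewer there is one more tool, called by a JSON object that holds its "api" and its "payload", one argument or row to a line. arm_command: Moves the arm, as the interface text tells. Scaled input: -1 to 1 covers 500 mm each way for a shift and 5 degrees each way for a turn. Its arguments: {"type":"object","properties":{"plan":{"type":"array","items":{"type":"object","properties":{"grip":{"type":"number"},"slide":{"type":"array","items":{"type":"number"}},"spin":{"type":"number"}}}}},"required":["plan"]}

```bash
mkdir -p pics; python3 - <<'E'
from bench import *
import cv2
for n in ("top","scene"):
    c=camera_info(n); print(n,c)
    cv2.imwrite(f"pics/{n}0.png",snapshot(n)[:,:,::-1])
o=sensors.get_obs(); print(o, robot.tip_reach)
E
```

```text
top {'fx': 598.3653938650133, 'fy': 598.3653938650133, 'cx': 314.5138447870813, 'cy': 229.92294988628757, 'k1': -0.07386249397049108, 'position': array([ 0.36905577, -0.04025886,  1.51628665]), 'rotation': array([ 0.11390029,  0.01083756, -1.59303966])}
scene {'fx': 579.7638815086447, 'fy': 579.7638815086447, 'cx': 324.5279093150059, 'cy': 235.82733302260723, 'k1': -0.04045407343956681, 'position': array([1.26698785, 0.00360464, 1.0384798 ]), 'rotation': array([ 0.64220144, -0.01681439,  1.60749913])}
{'time': 0.1, 'joint_positions': array([ 1.02787867e+00,  8.78975384e-02,  1.37212597e+00, -5.56058239e-05,
        1.68360468e+00, -1.03078421e-01]), 'qvel': array([-0.00043024, -0.00140631, -0.00339945,  0.00029137, -0.00248274,
        0.00044409]), 'joint_torque': array([ 2.09115366e-03, -3.41250372e+01, -3.03303409e+01,  7.19761569e-02,
        3.03623232e-02, -1.06062998e-04]), 'tool_pos': array([0.2339585 , 0.49725201, 0.2294006 ]), 'ee_rot': array([-3.13956224e+00, -1.54476161e-04,  2.70174706e+00]), 'wrist_force': array([ 0.25577368, -0.10953221,  0.26546563]), 'wrist_torque': array([-0.01204613, -0.00727462, -0.01344652]), 'finger_force': 0.0, 'width': 0.09390807671612124} 0.025
```

View pics/top0.png

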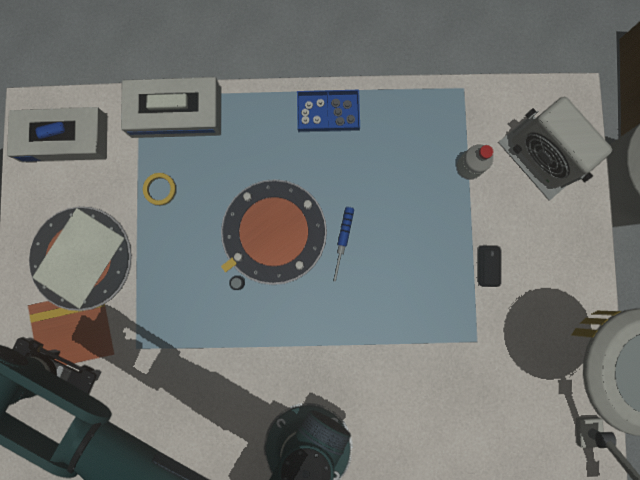

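View pics/scene0.png

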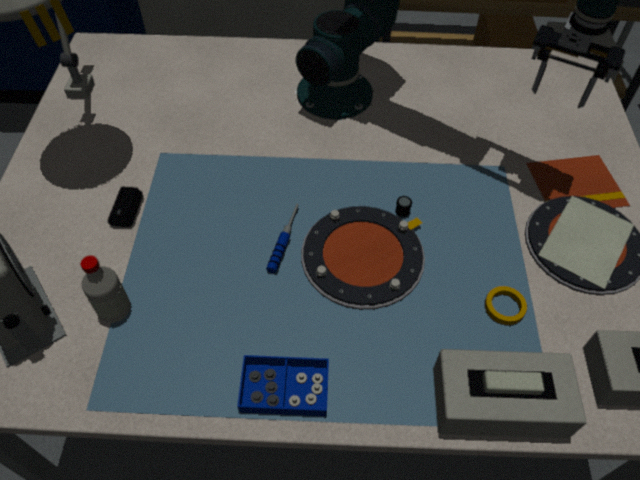

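The top view shows the carrier centred near (273,231). The tab is at (229,264), so the plungers are at about (238,257) tab, (307,204) opposite, (247,196) and (299,265), with the loupe at (237,283). The scene view agrees, with the tab at (414,224).

```bash
cat > h.py <<'E'
import numpy as np, cv2
from scipy.spatial.transform import Rotation as Ro
def ray(c,u,v):
    K=np.array([[c['fx'],0,c['cx']],[0,c['fy'],c['cy']],[0,0,1]])
    p=cv2.undistortPoints(np.array([[[u,v]]],float),K,np.array([c['k1'],0,0,0,0.]))[0,0]
    r=np.asarray(c['rotation']); R=Ro.from_euler('xyz',r).as_matrix() if r.shape==(3,) else r
    return np.asarray(c['position']), R@np.array([p[0],-p[1],-1])
def plane(c,u,v,z):
    o,d=ray(c,u,v); return (o+d*(z-o[2])/d[2])[:2]
def blobs(img,mask,amin,amax):
    n,l,s,ce=cv2.connectedComponentsWithStats(mask.astype(np.uint8),connectivity=8)
    return [(ce[i],s[i,4]) for i in range(1,n) if amin<=s[i,4]<=amax]
E
python3 - <<'E'
from bench import *
from h import *
for n,box in (("top",(215,175,335,290)),("scene",(295,195,430,310))):
    im=cv2.imread(f"pics/{n}0.png"); c=camera_info(n)
    x0,y0,x1,y1=box; m=np.zeros(im.shape[:2],bool); m[y0:y1,x0:x1]=1
    hsv=cv2.cvtColor(im,cv2.COLOR_BGR2HSV); H,S,V=[hsv[:,:,i].astype(int) for i in range(3)]
    print(n)
    for ce,a in blobs(im,m&(S<70)&(V>125),15,300): print(' white',ce.round(1),a,plane(c,*ce,.036).round(4))
    for ce,a in blobs(im,m&(H>18)&(H<35)&(S>120)&(V>90),15,300): print(' tab',ce.round(1),a,plane(c,*ce,.012).round(4))
    for ce,a in blobs(im,m&(H<15)&(S>100)&(V>70),1000,9000): print(' foil',ce.round(1),a,plane(c,*ce,.0095).round(4))
o=sensors.get_obs();Y=o['ee_rot'][2];print(camera_info('wrist'))
E
```

```text
top
 white [246.5 195.8] 35 [0.629  0.1411]
 white [307.1 203.7] 41 [ 0.6052 -0.0109]
 white [237.2 256.5] 38 [0.4767 0.1654]
 white [299.  264.8] 41 [0.4529 0.0123]
 tab [228.7 264.4] 95 [0.459  0.1907]
 foil [273.3 231.3] 3678 [0.5406 0.0769]
scene
 tab [413.7 223.1] 95 [0.4532 0.1925]
 foil [362.6 253.9] 4079 [0.542  0.0771]
{'fx': 390.7991659141622, 'fy': 390.7991659141622, 'cx': 315.5761023236798, 'cy': 234.96336153724957, 'k1': -0.04976209962101567, 'position': array([0.17498253, 0.52642654, 0.3832225 ]), 'rotation': array([-0.23235413,  0.00153327,  1.13161732])}
```

{"api": "arm_command", "payload": {
  "plan": [
    {"grip":1,"slide":[-0.072,-0.039,0]},
    {"grip":1,"slide":[-0.072,-0.039,0]},
    {"grip":1,"slide":[-0.072,-0.039,0]},
    {"grip":1,"slide":[-0.072,-0.039,0]},
    {"grip":1,"slide":[-0.072,-0.039,0]},
    {"grip":1,"slide":[-0.072,-0.039,0]},
    {"grip":1,"slide":[-0.072,-0.039,0]},
    {"grip":1,"slide":[-0.072,-0.039,0]},
    {"grip":1,"slide":[-0.072,-0.039,0]},
    {"grip":1,"slide":[-0.072,-0.039,0]}
  ]
}}

```text
invalid input at $.plan[0]: expected keys grip, slide, spin
```

```bash
python3 - <<'E'
from bench import *
import cv2,pickle
o=sensors.get_obs(); c=camera_info('wrist'); im=snapshot('wrist'); cv2.imwrite("pics/w1.png",im[:,:,::-1])
cv2.imwrite("pics/top1.png",snapshot('top')[:,:,::-1])
pickle.dump(c,open('c1.pkl','wb')); print(o['tool_pos'],o['ee_rot'],o['wrist_force'],o['width'],c['position'])
E
```

```text
[0.2339585  0.49725201 0.2294006 ] [-3.13956224e+00 -1.54476161e-04  2.70174706e+00] [ 0.25577368 -0.10953221  0.26546563] 0.09390807671612124 [0.17498253 0.52642654 0.3832225 ]
```

View pics/w1.png

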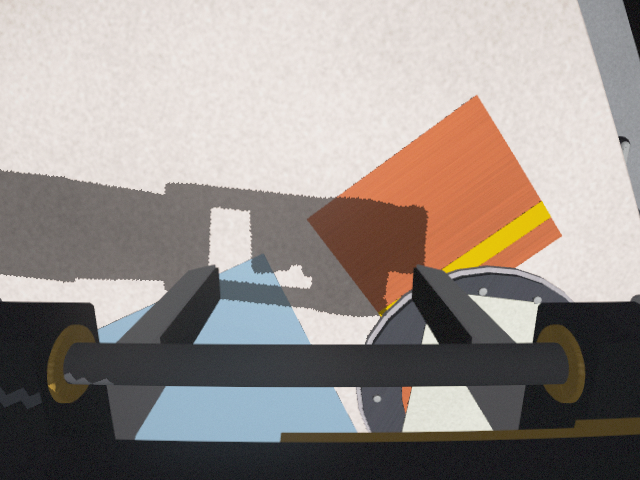

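The call was refused because every row needs `spin`, so nothing moved. The wrist view faces tool +x: the fingers are at rows 270-340, with the orange sheet in front. I'll go past the carrier so the view covers the tab side.

{"api": "arm_command", "payload": {
  "plan": [
    {"grip":1,"slide":[-0.093,-0.04,0],"spin":0},
    {"grip":1,"slide":[-0.093,-0.04,0],"spin":0},
    {"grip":1,"slide":[-0.093,-0.04,0],"spin":0},
    {"grip":1,"slide":[-0.093,-0.04,0],"spin":0},
    {"grip":1,"slide":[-0.093,-0.04,0],"spin":0},
    {"grip":1,"slide":[-0.093,-0.04,0],"spin":0},
    {"grip":1,"slide":[-0.093,-0.04,0],"spin":0},
    {"grip":1,"slide":[-0.093,-0.04,0],"spin":0},
    {"grip":1,"slide":[-0.093,-0.04,0],"spin":0},
    {"grip":1,"slide":[-0.093,-0.04,0],"spin":0}
  ]
}}

```text
time: 1.45
tool_pos: [0.5706, 0.1174, 0.2302]
ee_rot: [3.141, -0.0, 2.702]
wrist_force: [1.0, -0.3, -0.3]
width: 0.001
finger_force: 0.0
```

```bash
python3 - <<'E'
from bench import *
import cv2,pickle,time
snapshot('top');snapshot('top');snapshot('top')
o=sensors.get_obs(); c=camera_info('wrist'); im=snapshot('wrist'); cv2.imwrite("pics/w2.png",im[:,:,::-1])
pickle.dump(c,open('c2.pkl','wb')); print(o['time'],o['tool_pos'],o['ee_rot'],o['wrist_force'],o['width'],c['position'])
E
```

```text
1.6 [0.57059284 0.11681788 0.22937317] [-3.14071875e+00 -1.58249887e-03  2.69804528e+00] [-0.36694     0.02119792 -0.65959967] 0.0004028538436088631 [0.5118586  0.14594236 0.3832629 ]
```

View pics/w2.png

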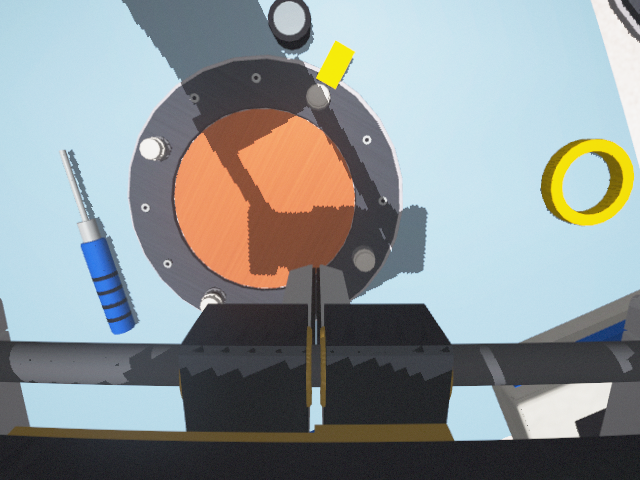

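The wrist view shows the whole carrier, with knob tops at about (318,95) tab, (151,148) last, (364,258) clockwise and (211,298) opposite. The fingertips are closed.

```bash
python3 - <<'E'
from h import *
import pickle
c=pickle.load(open('c2.pkl','rb'))
im=cv2.imread('pics/w2.png')
hsv=cv2.cvtColor(im,cv2.COLOR_BGR2HSV); H,S,V=[hsv[:,:,i].astype(int) for i in range(3)]
for u,v in ((318,95),(364,258),(151,148),(211,298)):
    w=np.zeros(S.shape,bool); w[v-17:v+17,u-17:u+17]=1
    b=max(blobs(im,w&(S<60)&(V>95),30,1200),key=lambda t:t[1])
    print((u,v),plane(c,u,v,.038).round(4),b[0].round(1),b[1],plane(c,*b[0],.038).round(4))
t,o_,k,l=[np.array(p) for p in ((.4767,.1654),(.6052,-.0109),(.629,.1411),(.4529,.0123))]
b=max(blobs(im,(H<15)&(S>100)&(V>60),5000,90000),key=lambda t:t[1]);print(b)
# zoom for check
cv2.imwrite('pics/w2z.png',cv2.resize(im[40:320,110:410],None,fx=2,fy=2,interpolation=cv2.INTER_NEAREST))
E
```

```text
(318, 95) [0.4766 0.1647] [320.5  95.6] 640 [0.478  0.1665]
(364, 258) [0.624 0.142] [364.1 259.7] 392 [0.6255 0.1413]
(151, 148) [0.4532 0.0147] [149.7 147.3] 1096 [0.4522 0.014 ]
(211, 298) [ 0.5981 -0.0049] [208.  294.1] 814 [ 0.5935 -0.0055]
(array([263.45245651, 196.77531836]), np.int32(24893))
```

View pics/w2z.png

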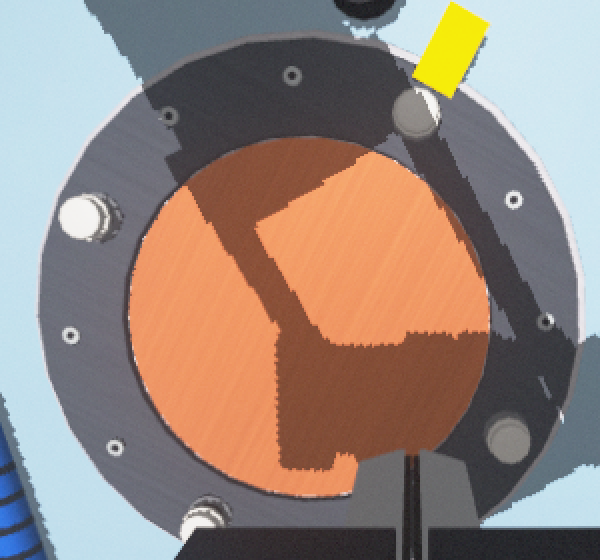

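{"api": "arm_command", "payload": {
  "plan": [
    {"grip":1,"slide":[0.053,0.0017,0],"spin":0},
    {"grip":1,"slide":[0.053,0.0017,0],"spin":0},
    {"grip":1,"slide":[0.053,0.0017,0],"spin":0},
    {"grip":1,"slide":[0.053,0.0017,0],"spin":0},
    {"grip":1,"slide":[0,0,0.1],"spin":0},
    {"grip":1,"slide":[0,0,0.1],"spin":0},
    {"grip":1,"slide":[0,0,0.07],"spin":0},
    {"grip":1,"slide":[0,0,0.038],"spin":0},
    {"grip":1,"slide":[0,0,0],"spin":0},
    {"grip":1,"slide":[0,0,0],"spin":0}
  ]
}}

```text
time: 2.9
tool_pos: [0.4755, 0.1678, 0.0778]
ee_rot: [3.14, 0.001, 2.703]
wrist_force: [0.3, 0.3, 0.4]
width: 0.0006
finger_force: 0.0
```

```bash
python3 - <<'E'
from bench import *
import cv2
im=snapshot('wrist'); cv2.imwrite("pics/w3.png",im[:,:,::-1])
o=sensors.get_obs();print(o['time'],o['tool_pos'],o['ee_rot'],o['wrist_force'])
E
```

```text
2.95 [0.47592096 0.16769549 0.07812998] [3.13963389e+00 2.16543860e-03 2.70273844e+00] [0.06130608 0.39406597 0.29049126]
```

View pics/w3.png

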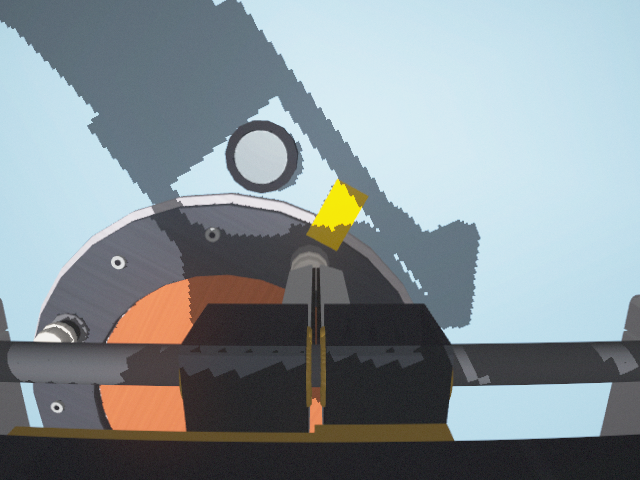

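The fingertips (col 316) stand over the knob (col 310), about 2.5 mm to the right of it. I'll correct that, then come down slowly.

{"api": "arm_command", "payload": {
  "plan": [
    {"grip":1,"slide":[-0.0035,-0.005,0],"spin":0},
    {"grip":1,"slide":[0,0,0.006],"spin":0},
    {"grip":1,"slide":[0,0,0.006],"spin":0},
    {"grip":1,"slide":[0,0,0.006],"spin":0},
    {"grip":1,"slide":[0,0,0.003],"spin":0},
    {"grip":1,"slide":[0,0,0.003],"spin":0},
    {"grip":1,"slide":[0,0,0.003],"spin":0},
    {"grip":1,"slide":[0,0,0.003],"spin":0},
    {"grip":1,"slide":[0,0,0],"spin":0}
  ]
}}

```text
time: 4.08
tool_pos: [0.4759, 0.164, 0.062]
ee_rot: [3.141, 0.0, 2.702]
wrist_force: [-3.1, -0.3, 4.9]
width: 0.0006
finger_force: 2.2
```

{"api": "arm_command", "payload": {
  "plan": [
    {"grip":1,"slide":[0,0,0.002],"spin":0},
    {"grip":1,"slide":[0,0,0.002],"spin":0},
    {"grip":1,"slide":[0,0,0.002],"spin":0},
    {"grip":1,"slide":[0,0,0],"spin":0}
  ]
}}

```text
time: 4.58
tool_pos: [0.4759, 0.1639, 0.0584]
ee_rot: [3.141, 0.0, 2.702]
wrist_force: [-2.0, -0.8, 4.0]
width: 0.0009
finger_force: 2.2
```

{"api": "arm_command", "payload": {
  "plan": [
    {"grip":1,"slide":[0,0,0.002],"spin":0},
    {"grip":1,"slide":[0,0,0.002],"spin":0},
    {"grip":1,"slide":[0,0,0.002],"spin":0},
    {"grip":1,"slide":[0,0,0],"spin":0}
  ]
}}

```text
time: 5.08
tool_pos: [0.4759, 0.164, 0.0554]
ee_rot: [3.141, 0.0, 2.702]
wrist_force: [-1.8, -0.7, 4.3]
width: 0.0007
finger_force: 2.2
```

{"api": "arm_command", "payload": {
  "plan": [
    {"grip":1,"slide":[0,0,0.002],"spin":0},
    {"grip":1,"slide":[0,0,0],"spin":0},
    {"grip":1,"slide":[0,0,0],"spin":0}
  ]
}}

```text
time: 5.45
tool_pos: [0.4759, 0.1639, 0.0546]
ee_rot: [3.141, 0.0, 2.702]
wrist_force: [-2.0, -0.6, 5.6]
width: 0.0001
finger_force: 2.7
```

{"api": "arm_command", "payload": {
  "plan": [
    {"grip":1,"slide":[0,0,0.002],"spin":0},
    {"grip":1,"slide":[0,0,0],"spin":0},
    {"grip":1,"slide":[0,0,0],"spin":0}
  ]
}}

```text
time: 5.82
tool_pos: [0.4759, 0.164, 0.0541]
ee_rot: [3.141, 0.0, 2.702]
wrist_force: [-3.1, -0.2, 7.4]
width: 0.0007
finger_force: 3.7
```

{"api": "arm_command", "payload": {
  "plan": [
    {"grip":1,"slide":[0,0,0.002],"spin":0},
    {"grip":1,"slide":[0,0,0],"spin":0},
    {"grip":1,"slide":[0,0,0],"spin":0}
  ]
}}

```text
time: 6.2
tool_pos: [0.476, 0.164, 0.0535]
ee_rot: [3.141, 0.0, 2.702]
wrist_force: [-3.6, -0.8, 8.5]
width: 0.0005
finger_force: 4.7
```

Force climbs against the stop at 31 mm, so the tab plunger is home. Next is the opposite one.

{"api": "arm_command", "payload": {
  "plan": [
    {"grip":1,"slide":[0,0,-0.004],"spin":0},
    {"grip":1,"slide":[0,0,-0.004],"spin":0},
    {"grip":1,"slide":[0,0,-0.02],"spin":0},
    {"grip":1,"slide":[0,0,-0.06],"spin":0},
    {"grip":1,"slide":[0,0,-0.06],"spin":0},
    {"grip":1,"slide":[-0.0764,-0.0414,0],"spin":0},
    {"grip":1,"slide":[-0.0764,-0.0414,0],"spin":0},
    {"grip":1,"slide":[-0.0764,-0.0414,0],"spin":0},
    {"grip":1,"slide":[-0.0764,-0.0414,0],"spin":0},
    {"grip":1,"slide":[-0.0764,-0.0414,0],"spin":0}
  ]
}}

```text
time: 7.45
tool_pos: [0.6055, -0.0122, 0.1263]
ee_rot: [3.141, 0.0, 2.702]
wrist_force: [0.7, 0.1, -0.1]
width: 0.0007
finger_force: 0.0
```

```bash
python3 - <<'E'
from bench import *
from h import *
import pickle
im=snapshot('top')
o=sensors.get_obs();c=camera_info('wrist'); w=snapshot('wrist')[:,:,::-1]; cv2.imwrite("pics/w4.png",w)
pickle.dump(c,open('c4.pkl','wb'))
print(o['time'],o['tool_pos'],o['ee_rot'],o['wrist_force'])
E
```

```text
7.5 [ 0.60808492 -0.01718004  0.12601167] [-3.1392096   0.00448209  2.69779903] [ 2.6772704  -1.74981747  0.2482443 ]
```

View pics/w4.png

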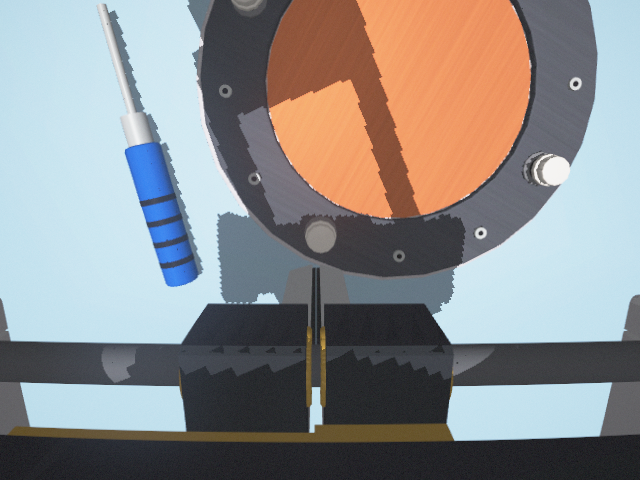

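Knob tops: opposite (320,236), clockwise (552,169). The tip at about (316,270) appears beyond the knob only because of its height.

```bash
python3 - <<'E'
from bench import *
from h import *
import pickle
c=pickle.load(open('c4.pkl','rb'))
for p in ((320,236),(552,169)): print(plane(c,*p,.038).round(4))
snapshot('top');snapshot('top');o=sensors.get_obs();print(o['time'],o['tool_pos'],o['ee_rot'],o['wrist_force'])
E
```

```text
[ 0.6029 -0.0106]
[0.626  0.1382]
7.65 [ 0.604582   -0.01137108  0.12593939] [ 3.14127799e+00 -1.21200211e-03  2.70044102e+00] [ 0.52951494 -0.23632648 -0.14364848]
```

{"api": "arm_command", "payload": {
  "plan": [
    {"grip":1,"slide":[0,0,0.05],"spin":0},
    {"grip":1,"slide":[0,0,0.04],"spin":0},
    {"grip":1,"slide":[0,0,0.02],"spin":0},
    {"grip":1,"slide":[0,0,0.004],"spin":0},
    {"grip":1,"slide":[0,0,0.004],"spin":0},
    {"grip":1,"slide":[0,0,0.003],"spin":0},
    {"grip":1,"slide":[0,0,0.003],"spin":0},
    {"grip":1,"slide":[0,0,0.002],"spin":0},
    {"grip":1,"slide":[0,0,0.002],"spin":0},
    {"grip":1,"slide":[0,0,0],"spin":0}
  ]
}}

```text
time: 8.9
tool_pos: [0.6048, -0.0111, 0.0631]
ee_rot: [3.141, 0.001, 2.702]
wrist_force: [-1.1, 0.6, 3.6]
width: 0.0004
finger_force: 1.5
```

{"api": "arm_command", "payload": {
  "plan": [
    {"grip":1,"slide":[0,0,0.002],"spin":0},
    {"grip":1,"slide":[0,0,0.002],"spin":0},
    {"grip":1,"slide":[0,0,0.002],"spin":0},
    {"grip":1,"slide":[0,0,0],"spin":0}
  ]
}}

```text
time: 9.4
tool_pos: [0.6048, -0.0111, 0.0596]
ee_rot: [3.141, 0.001, 2.702]
wrist_force: [-0.1, -0.4, 4.1]
width: 0.0007
finger_force: 2.3
```

{"api": "arm_command", "payload": {
  "plan": [
    {"grip":1,"slide":[0,0,0.002],"spin":0},
    {"grip":1,"slide":[0,0,0.002],"spin":0},
    {"grip":1,"slide":[0,0,0.002],"spin":0},
    {"grip":1,"slide":[0,0,0.002],"spin":0},
    {"grip":1,"slide":[0,0,0],"spin":0}
  ]
}}

```text
time: 10.02
tool_pos: [0.6048, -0.0111, 0.0554]
ee_rot: [3.141, 0.0, 2.702]
wrist_force: [-0.3, -0.3, 4.8]
width: 0.0004
finger_force: 2.2
```

{"api": "arm_command", "payload": {
  "plan": [
    {"grip":1,"slide":[0,0,0.002],"spin":0},
    {"grip":1,"slide":[0,0,0.001],"spin":0},
    {"grip":1,"slide":[0,0,0],"spin":0}
  ]
}}

```text
time: 10.4
tool_pos: [0.6048, -0.0111, 0.0545]
ee_rot: [3.141, 0.001, 2.702]
wrist_force: [-1.2, -0.3, 6.8]
width: 0.0003
finger_force: 3.1
```

{"api": "arm_command", "payload": {
  "plan": [
    {"grip":1,"slide":[0,0,0.002],"spin":0},
    {"grip":1,"slide":[0,0,0.001],"spin":0},
    {"grip":1,"slide":[0,0,0],"spin":0},
    {"grip":1,"slide":[0,0,0],"spin":0}
  ]
}}

```text
time: 10.9
tool_pos: [0.6048, -0.0111, 0.0537]
ee_rot: [3.141, 0.001, 2.702]
wrist_force: [-1.7, -0.2, 7.6]
width: 0.0005
finger_force: 4.4
```

Opposite plunger is home. Next, the clockwise one.

{"api": "arm_command", "payload": {
  "plan": [
    {"grip":1,"slide":[0,0,-0.004],"spin":0},
    {"grip":1,"slide":[0,0,-0.004],"spin":0},
    {"grip":1,"slide":[0,0,-0.02],"spin":0},
    {"grip":1,"slide":[0,0,-0.06],"spin":0},
    {"grip":1,"slide":[0,0,-0.06],"spin":0},
    {"grip":1,"slide":[0.022,0.0735,0],"spin":0},
    {"grip":1,"slide":[0.022,0.0735,0],"spin":0},
    {"grip":1,"slide":[0.022,0.0735,0],"spin":0},
    {"grip":1,"slide":[0.022,0.0735,0],"spin":0},
    {"grip":1,"slide":[0,0,0],"spin":0}
  ]
}}

```text
time: 12.15
tool_pos: [0.6268, 0.1433, 0.1256]
ee_rot: [-3.141, -0.002, 2.706]
wrist_force: [-0.1, -1.0, -0.2]
width: 0.0007
finger_force: 0.0
```

```bash
python3 - <<'E'
from bench import *
from h import *
snapshot('top');snapshot('top')
o=sensors.get_obs();c=camera_info('wrist'); im=snapshot('wrist')[:,:,::-1].copy(); cv2.imwrite("pics/w5.png",im)
print(o['time'],o['tool_pos'],o['ee_rot'],o['wrist_force'])
hsv=cv2.cvtColor(im,cv2.COLOR_BGR2HSV); H,S,V=[hsv[:,:,i].astype(int) for i in range(3)]
m=(S<45)&(V>95); m[285:]=0
for ce,a in blobs(im,m,150,1500): print(ce.round(1),a,plane(c,*ce,.038).round(4))
E
```

```text
12.25 [0.62688546 0.14052907 0.1258428 ] [-3.14019331e+00 -1.00630777e-03  2.70251110e+00] [0.16202497 0.49924719 0.15954218]
[615.5 150.5] 1398 [0.6499 0.3377]
[315.9 246.1] 795 [0.6262 0.1422]
[300.3 276. ] 408 [0.6401 0.1245]
```

View pics/w5.png

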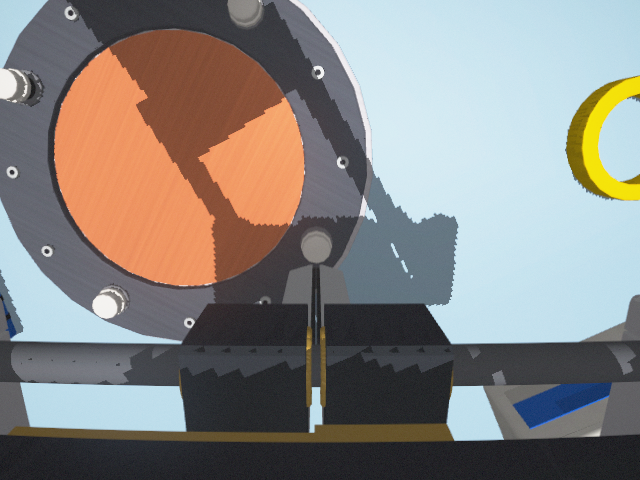

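The knob at (316,246) maps to (0.626,0.142), under the tip to within 2 mm. Descending.

{"api": "arm_command", "payload": {
  "plan": [
    {"grip":1,"slide":[0.001,0.001,0.05],"spin":0},
    {"grip":1,"slide":[0,0,0.04],"spin":0},
    {"grip":1,"slide":[0,0,0.02],"spin":0},
    {"grip":1,"slide":[0,0,0.004],"spin":0},
    {"grip":1,"slide":[0,0,0.004],"spin":0},
    {"grip":1,"slide":[0,0,0.003],"spin":0},
    {"grip":1,"slide":[0,0,0.003],"spin":0},
    {"grip":1,"slide":[0,0,0.002],"spin":0},
    {"grip":1,"slide":[0,0,0.002],"spin":0},
    {"grip":1,"slide":[0,0,0],"spin":0}
  ]
}}

```text
time: 13.55
tool_pos: [0.6272, 0.1414, 0.0625]
ee_rot: [3.141, 0.0, 2.702]
wrist_force: [-0.2, -0.0, -0.4]
width: 0.0005
finger_force: 0.1
```

{"api": "arm_command", "payload": {
  "plan": [
    {"grip":1,"slide":[0,0,0.002],"spin":0},
    {"grip":1,"slide":[0,0,0.002],"spin":0},
    {"grip":1,"slide":[0,0,0.002],"spin":0},
    {"grip":1,"slide":[0,0,0],"spin":0}
  ]
}}

```text
time: 14.05
tool_pos: [0.6273, 0.1414, 0.06]
ee_rot: [3.141, 0.0, 2.702]
wrist_force: [-2.3, -0.4, 4.8]
width: 0.0006
finger_force: 2.3
```

{"api": "arm_command", "payload": {
  "plan": [
    {"grip":1,"slide":[0,0,0.002],"spin":0},
    {"grip":1,"slide":[0,0,0.002],"spin":0},
    {"grip":1,"slide":[0,0,0.002],"spin":0},
    {"grip":1,"slide":[0,0,0.002],"spin":0},
    {"grip":1,"slide":[0,0,0],"spin":0}
  ]
}}

```text
time: 14.68
tool_pos: [0.6272, 0.1414, 0.0554]
ee_rot: [3.141, 0.0, 2.702]
wrist_force: [-0.9, -0.2, 4.4]
width: 0.0006
finger_force: 2.2
```

{"api": "arm_command", "payload": {
  "plan": [
    {"grip":1,"slide":[0,0,0.002],"spin":0},
    {"grip":1,"slide":[0,0,0.001],"spin":0},
    {"grip":1,"slide":[0,0,0],"spin":0}
  ]
}}

```text
time: 15.05
tool_pos: [0.6273, 0.1414, 0.0545]
ee_rot: [3.141, 0.0, 2.702]
wrist_force: [-2.2, 0.3, 6.4]
width: 0.0004
finger_force: 3.1
```

{"api": "arm_command", "payload": {
  "plan": [
    {"grip":1,"slide":[0,0,0.002],"spin":0},
    {"grip":1,"slide":[0,0,0.001],"spin":0},
    {"grip":1,"slide":[0,0,0],"spin":0},
    {"grip":1,"slide":[0,0,0],"spin":0}
  ]
}}

```text
time: 15.55
tool_pos: [0.6273, 0.1414, 0.0538]
ee_rot: [3.141, 0.001, 2.702]
wrist_force: [-3.2, -0.4, 10.1]
width: 0.0001
finger_force: 4.3
```

Clockwise plunger is home. Now the last one.

{"api": "arm_command", "payload": {
  "plan": [
    {"grip":1,"slide":[0,0,-0.004],"spin":0},
    {"grip":1,"slide":[0,0,-0.004],"spin":0},
    {"grip":1,"slide":[0,0,-0.02],"spin":0},
    {"grip":1,"slide":[0,0,-0.06],"spin":0},
    {"grip":1,"slide":[0,0,-0.06],"spin":0},
    {"grip":1,"slide":[0.0414,-0.076,0],"spin":0},
    {"grip":1,"slide":[0.0414,-0.076,0],"spin":0},
    {"grip":1,"slide":[0.0414,-0.076,0],"spin":0},
    {"grip":1,"slide":[0.0414,-0.076,0],"spin":0},
    {"grip":1,"slide":[0.0414,-0.076,0],"spin":0}
  ]
}}

```text
time: 16.8
tool_pos: [0.4513, 0.0127, 0.1263]
ee_rot: [-3.141, -0.0, 2.702]
wrist_force: [0.4, 0.2, 0.1]
width: 0.0012
finger_force: 0.0
```

```bash
python3 - <<'E'
from bench import *
from h import *
for i in range(4): snapshot('top')
o=sensors.get_obs();c=camera_info('wrist'); im=snapshot('wrist')[:,:,::-1].copy(); cv2.imwrite("pics/w6.png",im)
print(o['time'],o['tool_pos'],o['ee_rot'],o['wrist_force'])
hsv=cv2.cvtColor(im,cv2.COLOR_BGR2HSV); H,S,V=[hsv[:,:,i].astype(int) for i in range(3)]
m=(S<45)&(V>95); m[285:]=0
for ce,a in blobs(im,m,150,1500): print(ce.round(1),a,plane(c,*ce,.038).round(4))
E
```

```text
17.0 [0.45258212 0.01331029 0.12663369] [3.14089175e+00 8.13548980e-04 2.70062233e+00] [ 0.73423442 -0.31552813 -0.62180376]
[312.8 244.4] 797 [0.4504 0.0136]
[300.3 276. ] 411 [ 0.4662 -0.0029]
[330.7 276. ] 408 [0.4747 0.0151]
```

View pics/w6.png

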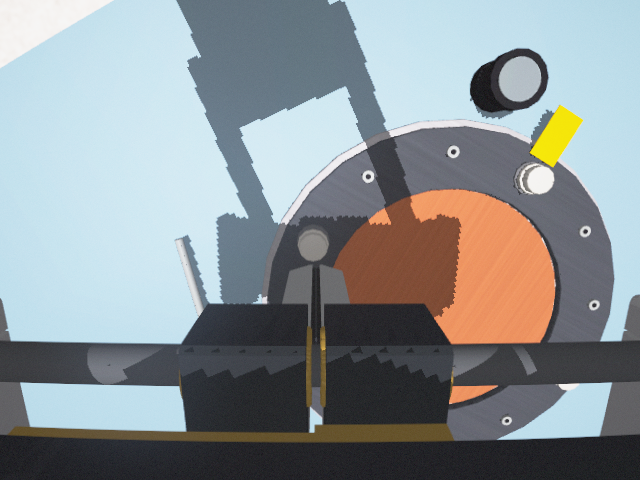

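The knob at (313,244) maps to (0.450,0.014), about 2 mm off the tip. A small shift, then press.

{"api": "arm_command", "payload": {
  "plan": [
    {"grip":1,"slide":[0.002,-0.001,0.05],"spin":0},
    {"grip":1,"slide":[0,0,0.04],"spin":0},
    {"grip":1,"slide":[0,0,0.02],"spin":0},
    {"grip":1,"slide":[0,0,0.004],"spin":0},
    {"grip":1,"slide":[0,0,0.004],"spin":0},
    {"grip":1,"slide":[0,0,0.003],"spin":0},
    {"grip":1,"slide":[0,0,0.003],"spin":0},
    {"grip":1,"slide":[0,0,0.002],"spin":0},
    {"grip":1,"slide":[0,0,0.002],"spin":0},
    {"grip":1,"slide":[0,0,0],"spin":0}
  ]
}}

```text
time: 18.3
tool_pos: [0.4515, 0.0135, 0.0627]
ee_rot: [3.141, 0.0, 2.702]
wrist_force: [0.2, -0.2, 0.8]
width: 0.0003
finger_force: 0.5
```

{"api": "arm_command", "payload": {
  "plan": [
    {"grip":1,"slide":[0,0,0.002],"spin":0},
    {"grip":1,"slide":[0,0,0.002],"spin":0},
    {"grip":1,"slide":[0,0,0.002],"spin":0},
    {"grip":1,"slide":[0,0,0],"spin":0}
  ]
}}

```text
time: 18.8
tool_pos: [0.4516, 0.0135, 0.0597]
ee_rot: [3.141, 0.0, 2.702]
wrist_force: [-1.7, 0.5, 5.1]
width: 0.0005
finger_force: 2.3
```

{"api": "arm_command", "payload": {
  "plan": [
    {"grip":1,"slide":[0,0,0.002],"spin":0},
    {"grip":1,"slide":[0,0,0.002],"spin":0},
    {"grip":1,"slide":[0,0,0.002],"spin":0},
    {"grip":1,"slide":[0,0,0.002],"spin":0},
    {"grip":1,"slide":[0,0,0],"spin":0}
  ]
}}

```text
time: 19.42
tool_pos: [0.4516, 0.0135, 0.0554]
ee_rot: [3.141, 0.0, 2.702]
wrist_force: [-0.8, -0.4, 5.1]
width: 0.0007
finger_force: 2.2
```

{"api": "arm_command", "payload": {
  "plan": [
    {"grip":1,"slide":[0,0,0.002],"spin":0},
    {"grip":1,"slide":[0,0,0.001],"spin":0},
    {"grip":1,"slide":[0,0,0],"spin":0}
  ]
}}

```text
time: 19.8
tool_pos: [0.4516, 0.0135, 0.0543]
ee_rot: [3.141, 0.0, 2.702]
wrist_force: [-1.0, 0.3, 5.6]
width: 0.0004
finger_force: 3.2
```

{"api": "arm_command", "payload": {
  "plan": [
    {"grip":1,"slide":[0,0,0.002],"spin":0},
    {"grip":1,"slide":[0,0,0.001],"spin":0},
    {"grip":1,"slide":[0,0,0],"spin":0},
    {"grip":1,"slide":[0,0,0],"spin":0}
  ]
}}

```text
time: 20.3
tool_pos: [0.4516, 0.0135, 0.0534]
ee_rot: [3.141, 0.0, 2.702]
wrist_force: [-2.8, 1.0, 10.0]
width: 0.0007
finger_force: 4.7
```

All four are against their stops. Retreating and checking the carrier's position.

{"api": "arm_command", "payload": {
  "plan": [
    {"grip":1,"slide":[0,0,-0.004],"spin":0},
    {"grip":1,"slide":[0,0,-0.004],"spin":0},
    {"grip":1,"slide":[0,0,-0.02],"spin":0},
    {"grip":1,"slide":[0,0,-0.06],"spin":0},
    {"grip":1,"slide":[0,0,-0.08],"spin":0},
    {"grip":1,"slide":[0,0,-0.08],"spin":0},
    {"grip":1,"slide":[0,0,-0.08],"spin":0},
    {"grip":1,"slide":[0,0,0],"spin":0},
    {"grip":1,"slide":[0,0,0],"spin":0},
    {"grip":1,"slide":[0,0,0],"spin":0}
  ]
}}

```text
time: 21.55
tool_pos: [0.4505, 0.0136, 0.2144]
ee_rot: [-3.14, -0.004, 2.702]
wrist_force: [0.4, 0.2, -0.3]
width: -0.0001
finger_force: 0.0
```

```bash
python3 - <<'E'
from bench import *
from h import *
a=cv2.imread('pics/scene0.png'); im=snapshot('scene')[:,:,::-1].copy(); cv2.imwrite('pics/scene9.png',im)
for n,i in (('before',a),('after',im)):
    hsv=cv2.cvtColor(i,cv2.COLOR_BGR2HSV); H,S,V=[hsv[:,:,k].astype(int) for k in range(3)]
    m=np.zeros(S.shape,bool); m[195:310,295:430]=1
    print(n,[(c.round(1),s) for c,s in blobs(i,m&(H>18)&(H<35)&(S>120)&(V>90),15,300)],[(c.round(1),s) for c,s in blobs(i,m&(S<90)&(V>115),8,200)])
cv2.imwrite('pics/cmp.png',np.hstack([cv2.resize(x[190:315,270:440],None,fx=2.3,fy=2.3) for x in (a,im)]))
o=sensors.get_obs();print(o['time'],o['tool_pos'],o['wrist_force'])
E
```

```text
before [(array([413.7, 223.1]), np.int32(95))] [(array([334.4, 212.3]), np.int32(22)), (array([403.5, 223.3]), np.int32(23)), (array([321. , 268.8]), np.int32(27)), (array([395.1, 282. ]), np.int32(30))]
after [(array([413.4, 223.2]), np.int32(100))] [(array([403.1, 225.4]), np.int32(25)), (array([321., 271.]), np.int32(31)), (array([394.5, 283.7]), np.int32(32))]
21.6 [0.45056172 0.01357052 0.21452357] [ 0.62183046  0.39464689 -0.29249698]
```

View pics/cmp.png

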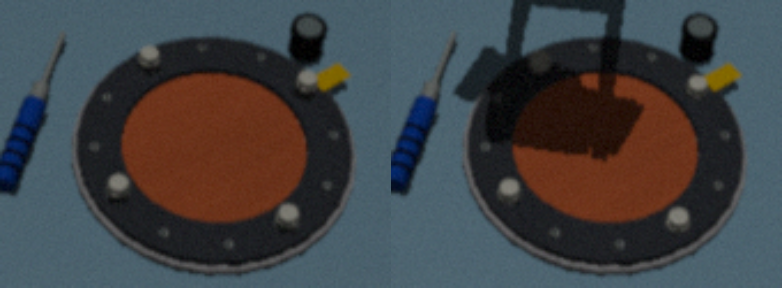

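Side by side, the carrier, tab, loupe and driver are in the same place before and after. The knobs sit about 2 px lower in the scene image. Handing in.

```bash
python3 -c "
from bench import ticket
print(ticket.close_job())"
```

```text
the job is handed in; nothing more can be done
None
```

All four plungers were pressed home in the asked order (tab, opposite, clockwise, last), each until the force rose against its stop (about 10 N at most); the carrier, loupe and driver show no visible shift in the pictures, the foil was not touched, and the job was handed in at about 22 s.

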